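# Lower the print head onto the waiting tag

## Robot

A 6-joint arm with a two-finger parallel gripper is mounted at the origin on a cart in front of the work surface, level with it; the furniture and walls round the work are solid. World frame = base frame: x ahead of the robot, y to its left, z up, the work surface at z = 0. Lengths are in m, angles in degrees, forces in N, time in s.
With the tool pointing down it reaches from about 0.35 to 0.875 m from the base axis. Payload 4.2 kg.
Tool frame: the origin (TCP) lies on the centre line of the jaws, within the pads' length; the fingertips stand 11 mm ahead of it and the grasp point (between the pads) lies 8 mm behind it; z points along the fingers, y is the line along which they close (so a half turn about z gives the same grasp; the last joint's range is limited). The gripper opens to 87 mm and grips with 3 to 60 N. Pads are 19 mm wide; open, the fingers measure 117 mm over their backs; the gripper's body (75 mm by 190 mm) begins 51 mm behind the grasp point.
Start: joints at [14.817, 22.042, 0.453, 0, -68.411, -14.817], TCP at [0.625, 0, 0.234] pointing down, gripper open.
Joint ranges: [-179.83, 179.83], [-69.29, 118.12], [-61.27, 80.66], [-181.25, 117.63], [-171.15, -9.14], [-177.46, 177.46]. Speed limits (degrees/s): [159.86, 159.86, 180, 180, 180, 180].

## Interface

Orientations are given as a 3x3 rotation matrix whose columns are the frame's x, y, z axes.
In Python, from station import r gives the robot as it stands.
- The arm moves only by the tool servo_tool, never from a script. Its argument "commands" is a list that holds one entry, the list of rows, each a list of 7 numbers: the closure, from 0 (fully open) to 1 (shut), then the shift along the tool's x, y, z in mm, then the turn, a rotation vector about the tool's x, y, z in rad. In form: [[[claw, x, y, z, ax, ay, az], ...]]. A call has exactly 5 rows; each row is the pose to reach, as a shift and turn from the pose commanded when the call began, along the tool's axes at that moment; what a row does not reach only later rows make up. A row lasts 1/10 s, in which the tool goes at most 50 mm and 8.59 degrees, less where a joint would pass 70% of its speed; a pose out of reach is approached as far as the arm can. A call with a gripper value outside its range is refused whole. The fingers move at their own pace and stop on an object; the grip force is fixed at half the most. Time passes only in rows, so rows that repeat a pose let the fingers close, or fill a call up. It gives the time, the measured TCP pose, the force, the opening and the grip force at its end, in the units of the state.
- r.sense(): the state, without advancing time (a new reading comes with each control period).
- r.capture(name): name is "scene" or "side" or "wrist"; returns a dict with "pixels" (420x560x3 uint8, red, green, blue), "camera_matrix" (3x3 intrinsics, pixels), "R" (3x3) and "t" (3): a world point X has camera coordinates R X + t. Camera axes: x right, y down, z forward; pixel columns grow to the right and rows downward; lengths in m; the calibration is good to about 2 mm. A picture is of the moment at which its call begins. There is no depth.
- r.finish_job(): hands the job in; it is judged then, once.
The state is a dict: "time_s": time; "joints": joint angles; "joint_velocities": joint speeds; "effort": joint torques, N m; "tcp_pos": TCP position; "ee_rot": TCP orientation; "wrist_force": force on the tool from outside, world axes, zero at the start; "moment": the same for the moment, N m; "gripper_width": opening from 0.0 (shut) to 1.0 (fully open); "gripper_force": force on a finger pad.
Only numpy, scipy, OpenCV 4.12 (cv2) and the standard library are available. Lean on these libraries where they do the work, as an engineer would, in place of code of your own. Each camera call takes 0.05 s, during which the arm holds its last target. There are 200 camera calls.

## Task

Two identical little tag printers stand on the table with their red levers up. One has a blank brown cardboard tag lying on its bed: push that printer's lever fully down so that its head clamps the tag, then let go. Leave the other printer's lever up as it is and do not knock over the honey jar.

Things in the scene. Friction and masses are not known exactly. Their poses are not given: they have to be found in the camera images.
- loaded_lever (a joint): hinge of the lever of the printer that holds the tag: 0 = fully down (firm stop; the lever then points 0.25 rad below level), grows as it is raised, up to 0.8 rad; starts at 0.65 to 0.8. Level axis across the printer, pivot 106 mm above the table; light friction (0.1 N m: 2 to 3 N at the paddle); stays where it is left. Pressing straight down on the paddle lowers it.
- loaded_paddle (a point): centre of the red paddle (30 long, 20 wide, 9 mm thick) at the free end of the lever of the printer that holds the brown cardboard tag. x axis: along the lever to the pivot, 50 mm away; y: along the hinge; z: square to the paddle's upper face, whose middle is 99 mm above the table when fully down, in front of the head. The lever points roughly to the robot (turned up to 25 degrees).
- empty_paddle (a point): the same point of the identical printer whose black bed is empty, 8 to 34 cm to one side of the first; its lever starts raised and must stay so. Both printers are fixed, 120 deep and 84 mm wide, with a white head 98 mm high and a steel lever bracket on it up to 112 mm.
- honey_jar: loose honey jar with a red lid, 62 wide, 86 mm high, standing in front of the two printers; origin at the centre of its underside, z up its axis.

How it is judged (in metres and radians):
At the end, for the whole second after the job is handed in: The lever of the printer with the tag is down to within 0.17 rad (10 degrees) of its stop, the other printer's paddle is within 15 mm of where it was, and the honey jar stands upright (within 0.3 rad) (value of joint loaded_lever below 0.17 rad and distance of empty_paddle from where it was at the start of the episode below 0.015 m and angle between honey_jar's own z axis and vertical below 0.3 rad); the robot touches nothing.
It fails at once if the other printer's lever is moved (its paddle by more than 15 mm) (distance of empty_paddle from where it was at the start of the episode above 0.015 m).
It fails at once if the honey jar is tipped over (tilted by more than 0.6 rad) (angle between honey_jar's own z axis and vertical above 0.6 rad).
It also fails if it takes over 32 s, if anything falls off the work surface, if the arm or the gripper's body presses on something with over 40 N, if the wrist force passes 120 N, or if a joint passes its speed limit or range.

## Working session

There is one attempt and no reset: what is moved stays moved. The work goes in short steps, Python scripts to look and compute and a tool call to move; the robot and the scene stay as the last step left them, time stands still between calls to the robot, and variables do not carry over. Pictures are saved under pics/ and viewed, at most 10 in all, crops included, and the job is handed in when it is done.

Besides the shell and the picture viewer there is one more tool, called after "Call:" in YAML: its name, and indented under it one key for each argument. servo_tool: Moves the arm, as the interface text tells. Its arguments: {"type":"object","properties":{"commands":{"type":"array","items":{"type":"array","items":{"type":"array","items":{"type":"number"}}}}},"required":["commands"]}

```bash
mkdir -p pics; cat > h.py <<'E'
import cv2, json, numpy as np
from station import r
def snap(n, f):
    c=r.capture(n); cv2.imwrite(f'pics/{f}.png', cv2.cvtColor(c['pixels'],cv2.COLOR_RGB2BGR))
    np.savez(f'pics/{f}.npz', K=c['camera_matrix'],R=c['R'],t=c['t']); return c
def load(f):
    d=np.load(f'pics/{f}.npz'); return d['K'],d['R'],d['t']
def tri(obs):  # [(file,(u,v)),...]
    A=[];b=[]
    for f,(u,v) in obs:
        K,R,t=load(f); d=R.T@np.linalg.solve(np.array(K),[u,v,1]); d/=np.linalg.norm(d); c=-R.T@t
        P=np.eye(3)-np.outer(d,d); A.append(P); b.append(P@c)
    X=np.linalg.solve(sum(A),sum(b)); return X,[float(np.linalg.norm(a@X-q)*1000) for a,q in zip(A,b)]
def atz(f,uv,z):
    K,R,t=load(f); d=R.T@np.linalg.solve(np.array(K),[uv[0],uv[1],1]); c=-R.T@t; return c+d*(z-c[2])/d[2]
E
python3 - <<'E'
from h import *
a=snap('scene','scene0')['pixels'];b=snap('side','side0')['pixels']
for n in('scene0','side0'):
    K,R,t=load(n);print(n,-R.T@t,R[2])
E
```

```text
scene0 [ 0.11290831 -0.17283618  0.71905296] [ 0.54616084  0.38092011 -0.7460618 ]
side0 [ 0.26976389 -0.50722915  0.5147136 ] [ 0.35409973  0.77912123 -0.51728472]
```

View pics/scene0.png

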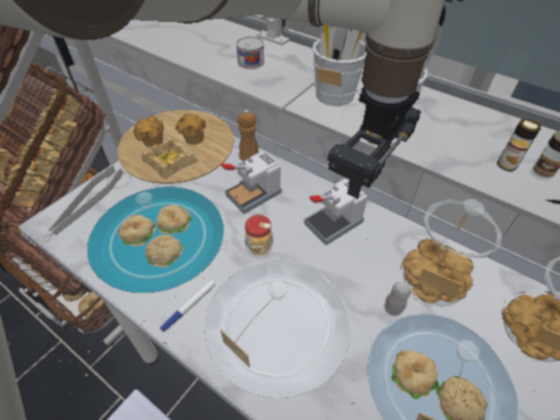

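View pics/side0.png

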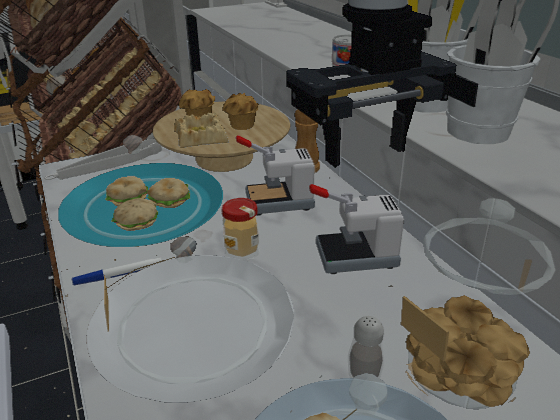

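The loaded printer (brown tag) is the left/far one: its paddle is near scene (228,168) and side (244,142). The empty one's paddle is near scene (317,199) and side (319,190). The jar stands in front, at scene (258,232). Next, an enlarged crop of both views.

```bash
python3 - <<'E'
from h import *
a=cv2.imread('pics/scene0.png')[135:265,205:375];b=cv2.imread('pics/side0.png')[110:260,215:405]
f=lambda i:cv2.resize(i,None,fx=4,fy=4,interpolation=cv2.INTER_CUBIC)
cv2.imwrite('pics/c1.png',f(a));cv2.imwrite('pics/c2.png',f(b))
print(r.sense()['tcp_pos'])
E
```

```text
[6.24482239e-01 1.99990550e-05 2.32581887e-01]
```

View pics/c1.png

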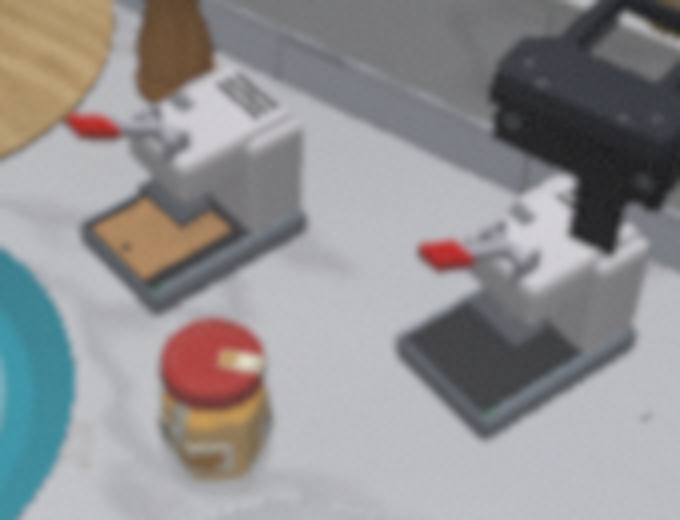

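View pics/c2.png

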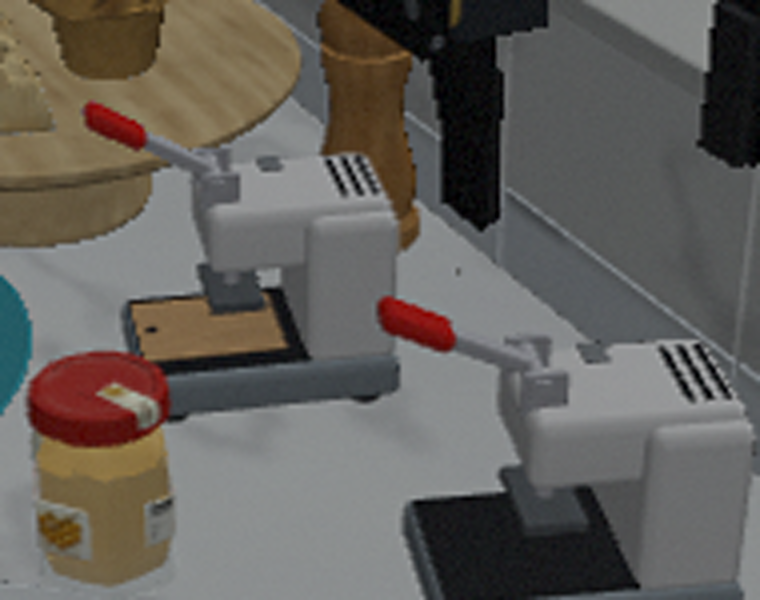

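```bash
python3 - <<'E'
from h import *
S=lambda u,v:('scene0',(205+u/4,135+v/4)); D=lambda u,v:('side0',(215+u/4,110+v/4))
np.set_printoptions(precision=4,suppress=True)
P={'Lp':((93,126),(115,125)),'Lpiv':((172,134),(217,178)),'Ep':((446,254),(417,322)),'Epiv':((512,258),(535,370)),'lid':((213,355),(98,383))}
for n,(a,b) in P.items(): print(n,*tri([S(*a),D(*b)]))
# base front corners on bed (z~.02)
for p in((85,235),(158,300),(302,222)): print('Lbase',atz(*S(*p),.02))
s=r.sense(); print(s['ee_rot'])
E
```

```text
Lp [0.5765 0.2993 0.1292] [0.6182733929135136, 0.6182733929133379]
Lpiv [0.6159 0.2771 0.1051] [0.30483579523768545, 0.3048357952377797]
Ep [0.6119 0.0896 0.1263] [0.6214561252535366, 0.6214561252536589]
Epiv [0.6502 0.0691 0.105 ] [2.1791118180449907, 2.1791118180450626]
lid [0.5138 0.1682 0.0841] [0.5620491578192172, 0.5620491578192016]
Lbase [0.5829 0.3251 0.02  ]
Lbase [0.5678 0.2549 0.02  ]
Lbase [0.6707 0.2236 0.02  ]
[[-0.0002 -1.     -0.0019]
 [-1.      0.0002 -0.0001]
 [ 0.0001  0.0019 -1.    ]]
```

```bash
python3 - <<'E'
from h import *
np.set_printoptions(precision=4,suppress=True)
P={'milltop':((248,115),(308,113)),'stand':((176,145),(222,125)),'standR':((233,143),(290,125)),'muffinR':((192,116),(240,94))}
for n,(a,b) in P.items(): print(n,*tri([('scene0',a),('side0',b)]))
E
```

```text
milltop [0.7572 0.3919 0.1209] [3.6207748455879076, 3.6207748455877753]
stand [0.6042 0.5034 0.0774] [3.682015307022695, 3.6820153070228403]
standR [0.6941 0.3784 0.0976] [15.55360868226515, 15.553608682265086]
muffinR [0.6394 0.4674 0.1551] [1.5923704626365, 1.5923704626366184]
```

Call:
servo_tool:
  commands:
    - [[1,-35,6,0,0,0,0],[1,-70,12,0,0,0,0],[1,-105,18,0,0,0,0],[1,-140,24,0,0,0,0],[1,-160,28,0,0,0,0]]

```text
time_s: 0.6
tcp_pos: [0.5962, 0.1622, 0.2329]
ee_rot: [[0.002, -1.0, -0.001], [-1.0, -0.002, -0.0], [0.0, 0.001, -1.0]]
wrist_force: [0.3, -0.1, 0.4]
gripper_width: 0.632
gripper_force: 0.0
```

Call:
servo_tool:
  commands:
    - [[1,-35,6,0,0,0,0.1],[1,-70,12,0,0,0,0.2],[1,-105,18,10,0,0,0.3],[1,-141,24,30,0,0,0.38],[1,-141,24,40,0,0,0.38]]

```text
time_s: 1.1
tcp_pos: [0.5712, 0.3044, 0.1909]
ee_rot: [[-0.368, -0.93, -0.003], [-0.93, 0.368, -0.001], [0.002, 0.002, -1.0]]
wrist_force: [0.7, -0.6, -0.3]
gripper_width: 0.172
gripper_force: 0.0
```

```bash
python3 - <<'E'
from h import *
s=r.sense();print(s['time_s'],s['tcp_pos'],s['ee_rot'],s['wrist_force'],s['gripper_width'])
a=snap('scene','scene1')['pixels'];b=snap('side','side1')['pixels']
f=lambda i:cv2.resize(i[:,:,::-1],(400,400),interpolation=cv2.INTER_CUBIC)
cv2.imwrite('pics/c3.png',np.hstack([f(a[90:220,180:310]),f(b[70:200,200:330])]))
E
```

```text
1.1 [0.57123869 0.30440293 0.19085268] [[-3.68037417e-01 -9.29806851e-01 -2.77123647e-03]
 [-9.29809234e-01  3.68040868e-01 -8.41517469e-04]
 [ 1.80237698e-03  2.26701135e-03 -9.99995806e-01]] [ 0.70827749 -0.64711711 -0.31559867] 0.17235620773434046
```

View pics/c3.png

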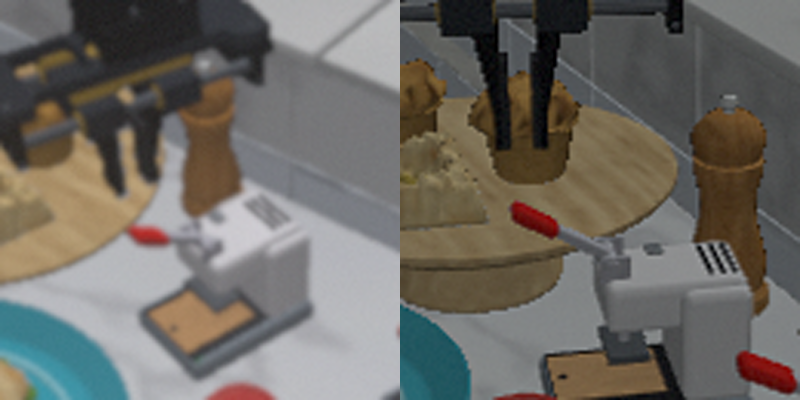

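The fingers stand right over the loaded paddle, nearly shut, and clear of the muffins and pepper mill. I'll press straight down.

Call:
servo_tool:
  commands:
    - [[1,0,0,10,0,0,0],[1,0,0,20,0,0,0],[1,0,0,30,0,0,0],[1,0,0,40,0,0,0],[1,0,0,50,0,0,0]]

```text
time_s: 1.7
tcp_pos: [0.5733, 0.3006, 0.1432]
ee_rot: [[-0.371, -0.929, 0.001], [-0.929, 0.371, 0.0], [-0.0, -0.001, -1.0]]
wrist_force: [-1.0, -0.4, 2.8]
gripper_width: 0.004
gripper_force: 1.0
```

Call:
servo_tool:
  commands:
    - [[1,0,0,7,0,0,0],[1,0,0,14,0,0,0],[1,0,0,20,0,0,0],[1,0,0,24,0,0,0],[1,0,0,26,0,0,0]]

```text
time_s: 2.2
tcp_pos: [0.5726, 0.3011, 0.1171]
ee_rot: [[-0.371, -0.929, -0.001], [-0.929, 0.371, -0.0], [0.0, 0.001, -1.0]]
wrist_force: [-2.7, 0.1, 2.3]
gripper_width: 0.01
gripper_force: 1.4
```

Call:
servo_tool:
  commands:
    - [[1,0,0,2,0,0,0],[1,0,0,4,0,0,0],[1,0,0,5,0,0,0],[1,0,0,6,0,0,0],[1,0,0,6,0,0,0]]

```text
time_s: 2.7
tcp_pos: [0.5729, 0.3011, 0.1132]
ee_rot: [[-0.37, -0.929, 0.001], [-0.929, 0.37, 0.0], [-0.0, -0.001, -1.0]]
wrist_force: [-5.0, 0.8, 8.6]
gripper_width: 0.004
gripper_force: 4.5
```

Call:
servo_tool:
  commands:
    - [[1,0,0,1,0,0,0],[1,0,0,2,0,0,0],[1,0,0,2,0,0,0],[1,0,0,2,0,0,0],[1,0,0,2,0,0,0]]

```text
time_s: 3.2
tcp_pos: [0.573, 0.3012, 0.1129]
ee_rot: [[-0.37, -0.929, 0.002], [-0.929, 0.37, 0.0], [-0.001, -0.001, -1.0]]
wrist_force: [-7.5, -1.0, 14.1]
gripper_width: 0.003
gripper_force: 7.8
```

The tool stopped moving (0.3 mm) while the force rose to 14 N, so the lever is on its firm stop. I'll lift away.

Call:
servo_tool:
  commands:
    - [[1,0,0,-5,0,0,0],[1,0,0,-20,0,0,0],[1,0,0,-45,0,0,0],[1,0,0,-80,0,0,0],[1,0,0,-110,0,0,0]]

```text
time_s: 3.7
tcp_pos: [0.5736, 0.3009, 0.2207]
ee_rot: [[-0.371, -0.929, 0.001], [-0.929, 0.371, 0.0], [-0.0, -0.001, -1.0]]
wrist_force: [0.0, -0.3, 0.6]
gripper_width: 0.005
gripper_force: 0.0
```

```bash
python3 - <<'E'
from h import *
a=snap('scene','scene2')['pixels'];b=snap('side','side2')['pixels']
s=r.sense();print(s['time_s'],s['tcp_pos'],s['wrist_force'],np.abs(s['joint_velocities']).max())
f=lambda i:cv2.resize(i[:,:,::-1],(400,400),interpolation=cv2.INTER_CUBIC)
cv2.imwrite('pics/c4.png',np.hstack([f(a[110:270,200:360]),f(b[100:260,210:370])]))
E
```

```text
3.8 [0.57579451 0.30219595 0.22491899] [1.32702958 0.24407472 0.46802275] 4.430529220770241
```

View pics/c4.png

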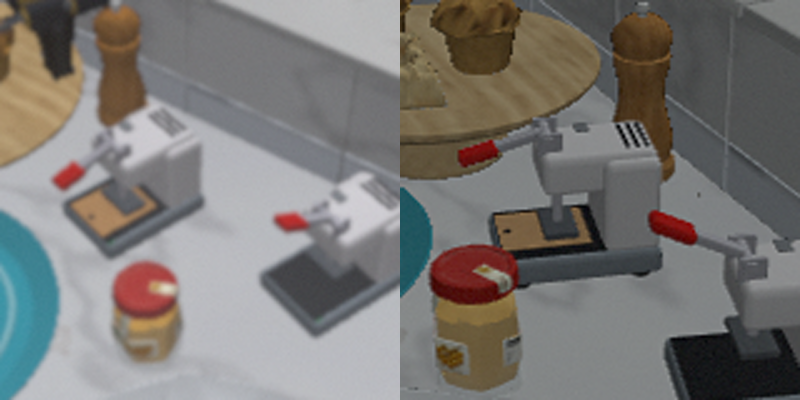

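The loaded lever now points below level with the head on the tag. The empty printer's lever is still up and the jar is standing. I'll check the paddle height and then hand in.

```bash
python3 - <<'E'
from h import *
X,e=tri([('scene2',(227.4,180.4)),('side2',(241.2,161.2))]);print(X,e)
if X[2]<.100: print(r.finish_job())
E
```

```text
[0.57000558 0.30088245 0.09071201] [0.8430655313889134, 0.8430655313889577]
the job is handed in; nothing more can be done
None
```

The job is handed in: I pushed the tag printer's lever down to its stop and let go, and the last pictures show it still down, the other printer's lever still up and the honey jar standing.

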